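# Hang the display ledge on the slotted stand and lock it

### The job

Hang the blue display bracket on the slotted rail of the stand: get both claws into the two slots, then press it down, close to the rail, until it is fully home and the red catch has sprung out over its ledge with the green tab pushed down under it, and let go. Work gently by feel, because the rail's height is not known exactly and hard pushing (40 N or more on the stand) would spoil it, and leave the other things on the table where they are.

Things in the scene. Friction and masses are not known exactly. Their poses are not given: they have to be found in the camera images.
- stand: Fixed display stand; origin on the table, z up, slotted face looks along its -x. Wooden foot 160 x 160 x 20 mm, centred at x = 20 mm. On its post a grey upright slotted rail, 44 mm wide, front face in the plane x = -17 mm, front plate 4 mm thick, hollow behind for 24 mm; at nominal height the rail spans z = 70 to 240 mm. Bracket home: its origin at x = -17, y = 0, z = 90 mm here, axes alike.
- slots (a point): Where the middle of the lower slot is at nominal rail height (x -17, y 0, z 151 mm on the stand). Slots are 10 mm wide, 38 tall: nominally z = 132 to 170 and 194 to 232 mm. THE RAIL'S HEIGHT IS NOT MEASURED: it is clamped up to 7 mm above or below nominal (slots, catch, home height go with it); this point and the stand's pose do not show it. It stays put while working.
- bracket: Loose blue bracket, 0.22 to 0.34 kg, standing on its ledge. Origin: bottom of its back face, mid-width; z up, +x out of the back (claw side). Ledge x -110 to 0, 70 mm wide, z 0 to 6. Flange (back plate) x -5 to 0, 44 mm wide, up to z 160, with a window 18 mm wide at z 6 to 34 for the catch. Front strut 14 mm wide, x -110 to -102, from ledge to bar.
- bar (a point): On the bracket: centre of its top bar, at (-55, 0, 152) mm, the place to grip. Bar 14 mm wide in y, 16 tall (z 144 to 160), x -110 to -5, free below. Pressed down far out on the bar, the hung bracket tips and jams on its claws; pressed on top of the bar close to the flange (x about -15) it slides down.
- claw (a point): On the bracket: root of the lower claw's shank (0, 0, 46) mm. Two claws 6 mm wide at y 0: shanks x 0 to 11, z 42 to 50 and 104 to 112, each with a tooth 22 mm down at x 6 to 11, so 30 mm tall in all. At nominal rail height they enter mid-slot with the bracket's origin at z = 116 mm (4 mm room up and down, 2 each side); home, shanks on the slots' lower ends, is 26 mm lower.
- catch (a joint): Red spring catch in the rail face, nominal z 97 to 108 mm, metres: 0 = out, grows to 0.0035 as the ledge's back edge slides down its slope; springs out through the flange's window over the ledge within about 1 mm of home, and then the bracket cannot lift. Needs 8 to 20 N down on the bracket near the rail (friction varies); its weight is not enough. Home is a hard stop.
- tell (a joint): Green home-indicator tab on the rail's face below the catch, under the ledge: 20 x 14 x 8 mm, its top nominally at z = 95 mm, sticking 12 mm out of the face. Metres: 0 = up, grows as the bracket's ledge pushes it down in its last 5 mm; about 0.005 when home. Light spring (0.6 N). It too moves with the rail's height.
- stone_a: finished pale egg-shaped stone with a red patch, on a round red-wood foot, 80 mm across, 136 mm tall; origin under its centre. Bystander, loose
- stone_b: finished green-grey egg-shaped stone on a round red-wood foot, 80 mm across, 116 mm tall; origin under its centre. Bystander, loose
- paint_jar: closed glass jar with red cap, 56 mm across, 70 mm tall; origin under its centre. Bystander, loose
- hammer: hammer lying on the table, handle along its -x. Bystander, loose
- chisel: steel stone chisel lying along its x, 12 mm thick, 158 mm long; origin under its middle. Bystander, loose
- brush: paint brush lying along its x. Bystander, loose
- seal: dark grey stone seal blank standing on end, 30 x 30 x 60 mm; origin under its centre. Bystander, loose
There are look-alikes about, which are no part of the job. What is meant by the bracket is not yellow, and is the smaller of those in its own colour.

How it is judged:
By the outcome, as a careful person would: the job done as asked, in the order asked, and still so for the second after the job is handed in, with the robot touching nothing.
It also fails if it takes over 72 s, if anything falls off the work surface, if the arm or the gripper's body presses on something with over 40 N, if the wrist force passes 120 N, or if a joint passes its speed limit or range.

### The arm

A 6-joint arm with a two-finger parallel gripper is mounted at the origin on the work surface. World frame = base frame: x ahead of the robot, y to its left, z up, the work surface at z = 0. Lengths are in mm, angles in rad, forces in N, time in s.
With the tool pointing down it reaches from about 275 to 975 mm from the base axis. Payload 8.4 kg.
Tool frame: the origin (TCP) lies between the finger pads; the fingertips stand 8 mm ahead of it and the grasp point (between the pads) lies 11 mm behind it; z points along the fingers, y is the line along which they close (so a half turn about z gives the same grasp; the last joint's range is limited). The gripper opens to 92 mm and grips with 3 to 60 N. Pads are 20 mm wide; open, the fingers measure 128 mm over their backs; the gripper's body (75 mm by 189 mm) begins 69 mm behind the grasp point.
Start: joints at [1.26, 0.353, 1.633, -0, 1.155, -0.002], TCP at [189.946, 595.44, 222.583] pointing down, gripper open.
Joint ranges: [-2.63, 2.63], [-0.92, 2.1], [0.06, 2.66], [-1.3, 4.44], [0, 2.69], [-3.02, 3.02]. Speed limits (rad/s): [2.22, 2.22, 2.79, 3.14, 3.14, 3.14].

### API

Orientations are given as a unit quaternion [w, x, y, z].
In Python, from station import robot, cams, workorder gives the robot as it stands. The module is installed in compiled form; this text tells all that it offers.
- The arm moves only by the tool send_rows, never from a script. Its argument "targets" is a list that holds one entry, the list of rows, each a list of 5 numbers: the shift along the tool's x, y, z in m, then the turn about the tool's z in degrees, then the opening, from 0 (shut) to 1 (fully open). A call has 1 to 5 rows; each row shifts and turns the commanded pose from where the row before left it, along the tool's axes as they then stand; what a row does not reach is not made up. A row lasts 1/12 s, in which the tool goes at most 41.7 mm and 7.16 degrees, less where a joint would pass 70% of its speed; a pose out of reach is approached as far as the arm can. A call with a gripper value outside its range is refused whole. The fingers move at their own pace and stop on an object; the grip force is fixed at half the most. Time passes only in rows, so rows that do not move let the fingers close. It gives the time, the measured TCP pose, the force, the opening and the grip force at its end, in the units of the state.
- robot.read_state(): the state, without advancing time (a new reading comes with each control period).
- cams.read_camera(name): name is "scene" or "top" or "wrist"; returns the picture (480x640x3 uint8, red, green, blue); there is no depth.
- cams.camera_params(name): a dict with "fx", "fy", "cx", "cy" (pixels), "camera_from_world" (4x4, takes a point from world to camera coordinates); the wrist camera has in their place "T_tool_cam" (4x4, takes a point from camera to tool coordinates, whose origin is the TCP and whose axes are the flange's). Camera axes: x right, y up, looking along -z (the intrinsics and any distortion apply to the point x, -y, -z); pixel columns grow to the right and rows downward; lengths in mm; the calibration is good to about 2 mm. The wrist camera is an equidistant fisheye: a pixel r from the principal point sees the ray r / f radians off the axis. A picture is of the moment at which its call begins: read the wrist's pose just before it. camera_params takes no time and is no camera call.
- workorder.sign_off(): hands the job in; it is judged then, once.
The state is a dict: "time_s": time; "q": joint angles; "dq": joint speeds; "effort": joint torques, N m; "eef_pos": TCP position; "orientation": TCP orientation; "wrist_force": force on the tool from outside, world axes, zero at the start; "moment": the same for the moment, N m; "width": finger opening in mm; "finger_force": force on a finger pad.
Only numpy, scipy, OpenCV 4.12 (cv2) and the standard library are available. Lean on these libraries where they do the work, as an engineer would, in place of code of your own. Each camera call takes 0.05 s, during which the arm holds its last target. There are 200 camera calls.

## Working session

There is one attempt and no reset: what is moved stays moved. The work goes in short steps, Python scripts to look and compute and a tool call to move; the robot and the scene stay as the last step left them, time stands still between calls to the robot, and variables do not carry over. Pictures are saved under pics/ and viewed, at most 10 in all, crops included, and the job is handed in when it is done.

Besides the shell and the picture viewer there is one more tool, called after ">>>" in YAML: its name, and indented under it one key for each argument. send_rows: Moves the arm, as the interface text tells. Its arguments: {"type":"object","properties":{"targets":{"type":"array","items":{"type":"array","items":{"type":"array","items":{"type":"number"}}}}},"required":["targets"]}

```bash
mkdir -p pics; python3 - <<'E'
from station import robot,cams,workorder
import cv2,numpy as np
s=robot.read_state(); print({k:np.round(v,3).tolist() for k,v in s.items()})
for n in("scene","top","wrist"):
    im=cams.read_camera(n); cv2.imwrite(f"pics/{n}0.png",im[...,::-1]); 
    p=cams.camera_params(n); print(n,{k:np.round(v,4).tolist() for k,v in p.items()})
E
```

```text
{'time_s': 0.0, 'q': [1.26, 0.354, 1.634, -0.0, 1.155, -0.002], 'dq': [0.001, -0.001, 0.0, 0.001, 0.0, -0.001], 'effort': [-0.002, -59.385, -33.421, 0.07, 0.024, -0.0], 'eef_pos': [189.827, 594.976, 221.893], 'orientation': [-0.0, 0.154, 0.988, -0.001], 'wrist_force': [-0.151, 0.096, -0.005], 'moment': [0.004, 0.008, -0.0], 'finger_force': 0.0, 'width': 91.88}
scene {'fx': 595.6838, 'fy': 595.6838, 'cx': 310.6355, 'cy': 243.4696, 'camera_from_world': [[-0.7822, 0.6229, -0.0156, 467.737], [-0.5008, -0.6136, 0.6104, 201.192], [0.3706, 0.4852, 0.7919, -1622.8335], [0.0, 0.0, 0.0, 1.0]]}
top {'fx': 581.1787, 'fy': 581.1787, 'cx': 320.9456, 'cy': 246.9825, 'camera_from_world': [[-0.0163, -0.9995, 0.0253, -29.6863], [0.9978, -0.0147, 0.0643, -579.0679], [-0.0639, 0.0263, 0.9976, -1375.2141], [0.0, 0.0, 0.0, 1.0]]}
wrist {'fx': 371.6483, 'fy': 371.6483, 'cx': 315.8235, 'cy': 234.5064, 'T_tool_cam': [[-0.0001, 0.9605, 0.2783, 78.8398], [1.0, 0.0001, 0.0001, 0.5388], [0.0001, 0.2783, -0.9605, -162.7751], [0.0, 0.0, 0.0, 1.0]]}
```

View pics/scene0.png

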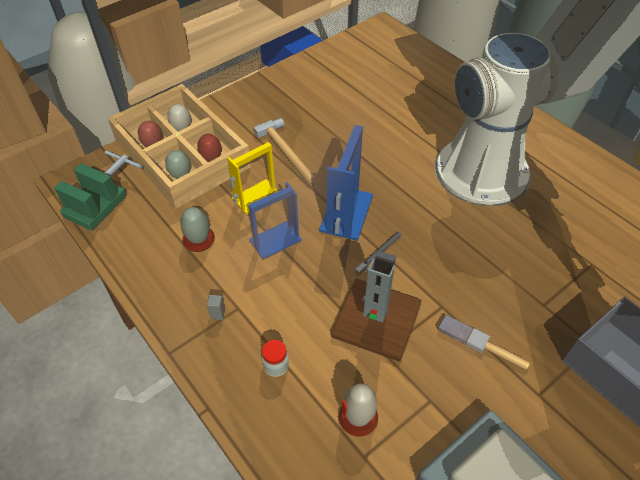

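View pics/top0.png

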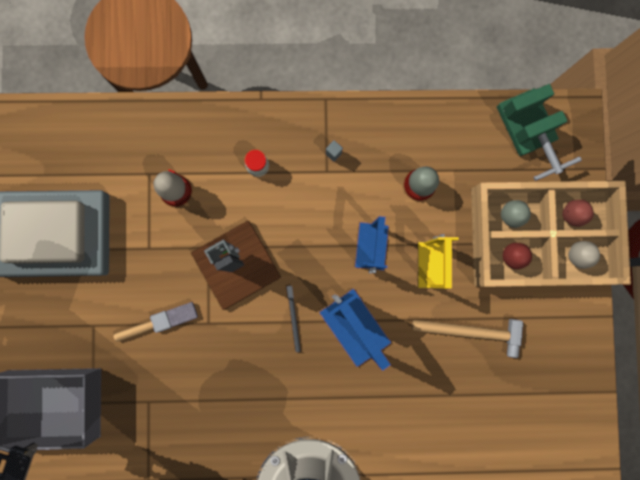

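The scene view shows the small blue bracket at about (275,225), the larger blue look-alike at (348,190), the yellow one at (253,175) and the stand at (377,300). In the top view the small bracket is at (372,245) and the stand at (237,262). I'll view crops of both.

```bash
python3 - <<'E'
import cv2,numpy as np
a=cv2.imread("pics/scene0.png");b=cv2.imread("pics/top0.png")
f=lambda i,x,y,w,h:cv2.resize(i[y:y+h,x:x+w],(400,300),interpolation=cv2.INTER_CUBIC)
o=np.vstack([np.hstack([f(a,225,170,120,90),f(a,320,240,120,90)]),np.hstack([f(b,320,200,120,90),f(b,180,215,120,90)])])
cv2.imwrite("pics/crop1.png",o)
E
```

```text
(no output)
```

View pics/crop1.png

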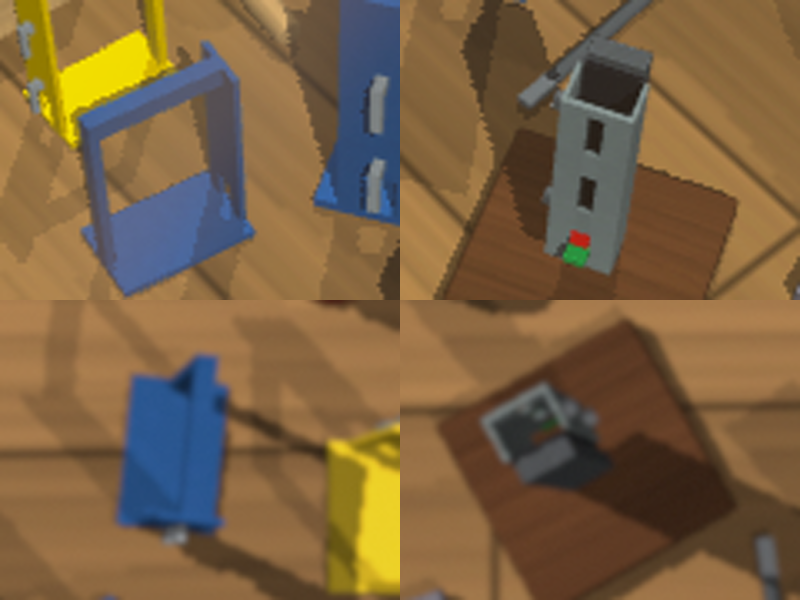

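The crops show the bracket's claws on its robot side, at about (372,269) in the top view. The stand's slotted face looks towards the scene camera. I'll cast rays through rough picks for coarse poses.

```bash
cat > h.py <<'E'
import numpy as np,cv2
from station import robot,cams
from scipy.spatial.transform import Rotation as R
def ray(n,uv):
    p=cams.camera_params(n);u,v=uv
    if n!="wrist":
        T=np.linalg.inv(p["camera_from_world"]);d=np.array([(u-p["cx"])/p["fx"],-(v-p["cy"])/p["fy"],-1])
    else: T=W@p["T_tool_cam"];a=np.array([u-p["cx"],v-p["cy"]]);r=np.hypot(*a);t=r/p["fx"];a=a/max(r,1e-9)*np.sin(t);d=np.array([a[0],-a[1],-np.cos(t)])
    d=T[:3,:3]@d; return T[:3,3],d/np.linalg.norm(d)
def setW(s):
    global W; W=np.eye(4);q=s["orientation"];W[:3,:3]=R.from_quat([q[1],q[2],q[3],q[0]]).as_matrix();W[:3,3]=s["eef_pos"]
def onz(n,uv,z): o,d=ray(n,uv); return o+d*(z-o[2])/d[2]
def tri(*nuv):
    A=np.zeros((3,3));b=np.zeros(3)
    for n,uv in nuv:
        o,d=ray(n,uv);M=np.eye(3)-np.outer(d,d);A+=M;b+=M@o
    return np.linalg.solve(A,b)
def proj(P,s=None): # wrist projection
    p=cams.camera_params("wrist");c=np.linalg.inv(W@p["T_tool_cam"])@np.r_[P,1];t=np.arctan2(np.hypot(c[0],c[1]),-c[2]);k=p["fx"]*t/np.hypot(c[0],c[1])
    return p["cx"]+k*c[0],p["cy"]-k*c[1]
E
python3 - <<'E'
from h import *
for uv in [(191.4,253),(246,220.4),(281.4,276.5)]: print(onz("top",uv,20).round())
for uv in [(359.6,222.5),(355.4,266.9),(386,267.5)]: print(onz("top",uv,6).round())
print("stand top, scene",[onz("scene",u,240).round().tolist() for u in [(368,267.6),(391.4,271.5)]])
# bracket by blue mask in scene: lower contour
im=cv2.imread("pics/top0.png");m=cv2.inRange(cv2.cvtColor(im,cv2.COLOR_BGR2HSV),(100,120,40),(125,255,255))
n,l,st,c=cv2.connectedComponentsWithStats(m); print([(st[i].tolist()) for i in range(1,n) if st[i,4]>50])
E
```

```text
[569. 270.  20.]
[645. 140.  20.]
[509.  57.  20.]
[ 638. -134.    6.]
[ 530. -122.    6.]
[ 527. -196.    6.]
stand top, scene [[584.0, 165.0, 240.0], [556.0, 199.0, 240.0]]
[[356, 217, 32, 52, 1262], [321, 290, 69, 79, 2758]]
```

>>> send_rows:
  targets:
    - [[0,0,-0.04,0,1],[0,0,-0.04,0,1],[0,0,-0.04,0,1],[-0.0335,-0.0173,0,0,1],[-0.0335,-0.0173,0,0,1]]

```text
time_s: 0.57
eef_pos: [243.3, 543.4, 345.3]
orientation: [0.001, 0.152, 0.988, 0.002]
wrist_force: [0.8, 0.3, -1.1]
width: 91.8
finger_force: 0.0
```

>>> send_rows:
  targets:
    - [[-0.0335,-0.0173,0,0,1],[-0.0335,-0.0173,0,0,1],[-0.0335,-0.0173,0,0,1],[-0.0335,-0.0173,0,0,1],[-0.0335,-0.0173,0,0,1]]

```text
time_s: 0.98
eef_pos: [377.4, 407.2, 342.5]
orientation: [-0.0, 0.154, 0.988, -0.0]
wrist_force: [0.6, 0.2, -0.1]
width: 92.2
finger_force: 0.0
```

>>> send_rows:
  targets:
    - [[-0.0335,-0.0173,0,0,0],[-0.0335,-0.0173,0,0,0],[-0.0335,-0.0173,0,0,0],[-0.0335,-0.0173,0,0,0],[-0.0335,-0.0173,0,0,0]]

```text
time_s: 1.4
eef_pos: [510.8, 273.8, 342.5]
orientation: [-0.0, 0.154, 0.988, -0.0]
wrist_force: [0.5, 0.9, 0.2]
width: 60.8
finger_force: 0.0
```

>>> send_rows:
  targets:
    - [[-0.0335,-0.0173,0,0,0],[-0.0335,-0.0173,0,0,0],[-0.0335,-0.0173,0,0,0],[0,0,0,7,0],[0,0,0,7,0]]

```text
time_s: 1.82
eef_pos: [591.0, 193.4, 341.8]
orientation: [-0.0, 0.277, 0.961, -0.0]
wrist_force: [0.2, 0.4, 0.0]
width: 27.5
finger_force: 0.0
```

>>> send_rows:
  targets:
    - [[0,0,0,7,0],[0,0,0,7,0],[0,0,0,7,0],[0,0,0,7,0],[0,0,0,7,0]]

```text
time_s: 2.23
eef_pos: [589.6, 195.4, 342.2]
orientation: [-0.0, 0.552, 0.834, -0.0]
wrist_force: [-0.1, -0.8, 1.3]
width: 0.5
finger_force: 0.0
```

>>> send_rows:
  targets:
    - [[0,0,0,7,0],[0,0,0,7,0],[0,0,0,7,0],[0,0,0,7,0],[0,0,0,7,0]]

```text
time_s: 2.65
eef_pos: [589.6, 195.4, 342.2]
orientation: [-0.0, 0.777, 0.629, -0.0]
wrist_force: [-0.4, 0.3, 0.2]
width: 0.3
finger_force: 0.0
```

>>> send_rows:
  targets:
    - [[0,0,0,7,0],[0,0,0,7,0],[0,0,0,7,0],[0,0,0,7,0],[0,0,0,7,0]]

```text
time_s: 3.07
eef_pos: [589.6, 195.4, 342.2]
orientation: [-0.0, 0.931, 0.366, -0.0]
wrist_force: [0.7, 0.0, -0.2]
width: 0.3
finger_force: 0.0
```

>>> send_rows:
  targets:
    - [[0,0,0,7,0],[0,0,0,5,0],[0,0,0,0,0]]

```text
time_s: 3.32
eef_pos: [589.7, 195.4, 342.3]
orientation: [0.0, 0.963, 0.268, -0.0]
wrist_force: [-0.2, -0.9, 0.2]
width: 0.4
finger_force: 0.0
```

```bash
python3 - <<'E'
from h import *
s=robot.read_state();setW(s);im=cams.read_camera("wrist");cv2.imwrite("pics/w1.png",im[...,::-1]);np.save("w1.npy",W)
print(s["time_s"],np.round(s["eef_pos"],1),np.round(s["q"],2),s["width"],s["wrist_force"],np.degrees(np.arctan2(W[1,0],W[0,0])))
E
```

```text
Traceback (most recent call last):
NameError: name 'W' is not defined
```

View pics/w1.png

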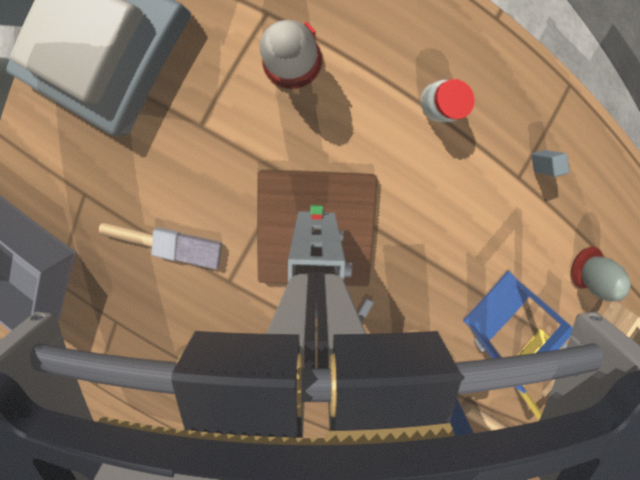

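The wrist view shows the stand squarely: green tab at (316,212), slots at (316,237) and (316,252), rail top front edge near row 265. The bracket is at (515,310). I'll zoom in on both.

```bash
python3 - <<'E'
import h; from h import *
s=robot.read_state();setW(s);np.save("w1.npy",h.W)
print(s["time_s"],np.round(s["eef_pos"],1),np.round(s["q"],2),s["wrist_force"],np.degrees(np.arctan2(h.W[1,0],h.W[0,0])))
im=cv2.imread("pics/w1.png")
a=cv2.resize(im[200:275,270:370],(800,600),interpolation=cv2.INTER_CUBIC)[:, 0:800]
b=cv2.resize(im[260:365,450:590],(800,600),interpolation=cv2.INTER_CUBIC)
cv2.imwrite("pics/c2.png",a);cv2.imwrite("pics/c3.png",b)
E
```

```text
3.3667 [589.6 195.4 342.3] [ 0.32  0.26  1.5  -0.    1.38  1.34] [-0.32417232  0.3641938  -1.08436982] 31.402500100581026
```

View pics/c2.png

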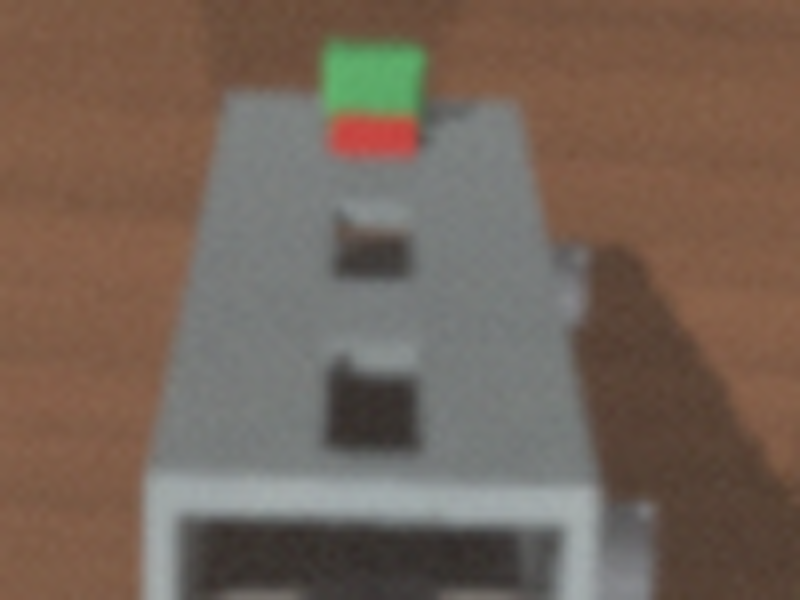

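View pics/c3.png

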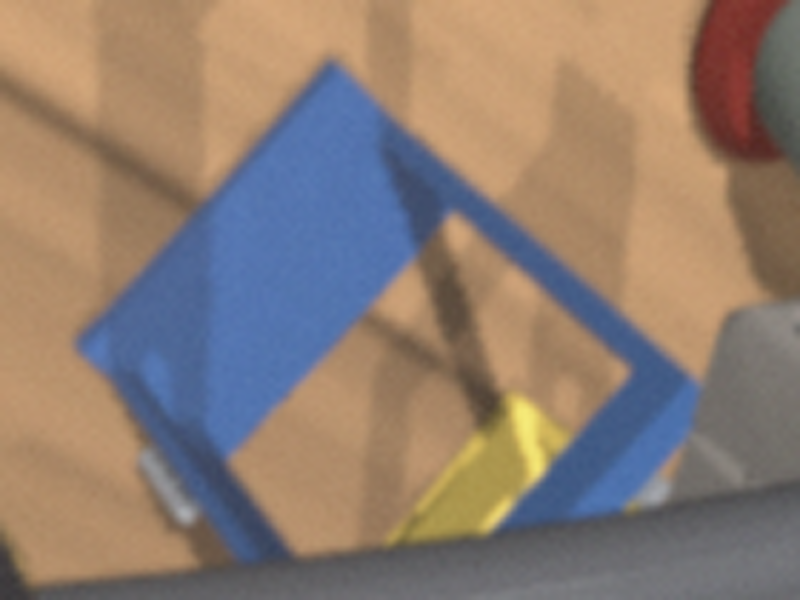

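The face corners, slots and foot corners of the stand, and the bracket's left ledge edge, show clearly. I'll make a least-squares fit on these points with the known dimensions.

```bash
python3 - <<'E'
import h; from h import *
from scipy.optimize import least_squares
h.W=np.load("w1.npy")
c=lambda x,y:(270+x/8,200+y/8)
pts=[((-17,-22,70),c(225,95),1),((-17,22,70),c(518,102),1),((-17,-22,240),c(150,475),1),((-17,22,240),c(598,485),1),
((-17,-5,170),c(338,278),1),((-17,5,170),c(410,278),1),((-17,-5,232),c(328,450),1),((-17,5,232),c(420,450),1),
((-60,-80,20),(258,170),0),((-60,80,20),(377,175),0)]
def res(v,full=True):
    x,y,a,dz=v;Rz=R.from_euler('z',a).as_matrix();o=[]
    for P,uv,m in pts: o+=list(np.array(proj(Rz@P+[x,y,dz*m]))-uv)
    return np.array(o)
f=least_squares(res,[556,174,np.radians(-148.6),0],loss='soft_l1',x_scale=[1,1,.01,1]);v=f.x
print(v[:2].round(1),np.degrees(v[2]).round(2),"dz",v[3].round(1)); print(res(v).reshape(-1,2).round(1).tolist())
k=lambda x,y:(450+x/5.714,260+y/5.714)
A=onz("wrist",k(333,60),6);B=onz("wrist",k(78,345),6);print(A.round(1),B.round(1),np.linalg.norm(A-B))
d=(B-A)/np.linalg.norm(B-A);n=np.array([-d[1],d[0],0]);M=(A+B)/2
o=M+55*d+35*n;print("bracket origin",o.round(1),"yaw",np.degrees(np.arctan2(d[1],d[0])).round(2))
print("bar",(o-55*d).round(1))
# bar top edges seen at strut end: outer corner
print("strut top corner",onz("wrist",k(695,380),160).round(1))
E
```

```text
[557.9 176.5] -150.74 dz -5.3
[[0.2, -0.7], [-0.3, -0.3], [-0.3, -0.5], [0.4, 0.2], [-0.9, -0.2], [0.6, 0.2], [-0.5, 0.0], [0.6, 0.4], [-1.1, 0.7], [1.1, 0.2]]
[ 642.1 -131.2    6. ] [ 534.5 -118.7    6. ] 108.32950538118985
bracket origin [ 529.6 -153.4    6. ] yaw 173.39
bar [ 584.3 -159.7    6. ]
strut top corner [ 638.3 -164.1  160. ]
```

>>> send_rows:
  targets:
    - [[-0.015,0,0.02,0,0],[0,0,0.03,0,0],[0,0,0.03,0,0],[0,0,0.005,0,0],[0,0,0,0,0]]

```text
time_s: 3.78
eef_pos: [575.7, 187.3, 255.8]
orientation: [0.0, 0.963, 0.271, -0.002]
wrist_force: [0.5, 1.3, 1.0]
width: 0.2
finger_force: 0.0
```

>>> send_rows:
  targets:
    - [[0,0,0.0015,0,0],[0,0,0.0015,0,0],[0,0,0.0015,0,0],[0,0,0.0015,0,0],[0,0,0,0,0]]

```text
time_s: 4.2
eef_pos: [577.2, 187.8, 252.1]
orientation: [-0.0, 0.963, 0.27, 0.0]
wrist_force: [-0.7, -0.8, -0.6]
width: 0.2
finger_force: 0.0
```

>>> send_rows:
  targets:
    - [[0,0,0.001,0,0],[0,0,0.001,0,0],[0,0,0.001,0,0],[0,0,0.001,0,0],[0,0,0,0,0]]

```text
time_s: 4.62
eef_pos: [576.9, 187.6, 247.3]
orientation: [0.0, 0.963, 0.27, -0.0]
wrist_force: [-1.0, 0.0, 0.4]
width: 0.4
finger_force: 0.0
```

>>> send_rows:
  targets:
    - [[0,0,0.001,0,0],[0,0,0.001,0,0],[0,0,0,0,0]]

```text
time_s: 4.87
eef_pos: [576.9, 187.7, 245.3]
orientation: [-0.0, 0.963, 0.27, -0.0]
wrist_force: [-0.8, -0.9, 0.7]
width: 0.3
finger_force: 0.0
```

>>> send_rows:
  targets:
    - [[0,0,0.0007,0,0],[0,0,0.0007,0,0],[0,0,0,0,0]]

```text
time_s: 5.12
eef_pos: [577.0, 187.7, 244.0]
orientation: [0.0, 0.963, 0.27, -0.0]
wrist_force: [-0.5, 0.3, 0.6]
width: 0.3
finger_force: 0.0
```

>>> send_rows:
  targets:
    - [[0,0,0.0007,0,0],[0,0,0.0007,0,0],[0,0,0,0,0]]

```text
time_s: 5.37
eef_pos: [576.9, 187.7, 242.6]
orientation: [0.0, 0.963, 0.27, -0.0]
wrist_force: [-0.9, -0.3, -0.4]
width: 0.6
finger_force: 0.0
```

>>> send_rows:
  targets:
    - [[0,0,0.0007,0,0],[0,0,0.0007,0,0],[0,0,0,0,0]]

```text
time_s: 5.62
eef_pos: [577.1, 187.7, 242.1]
orientation: [0.0, 0.963, 0.27, 0.0]
wrist_force: [-1.2, -0.9, 4.6]
width: 0.5
finger_force: 2.4
```

Contact gives the rail top at 242.2 − 8 ≈ 234.2, so the rail sits about 5.8 mm low, which agrees with vision (−5.3). Next I move over the bracket and look.

>>> send_rows:
  targets:
    - [[0,0,-0.03,0,0],[0,0,-0.03,0,0],[-0.0196,0.0336,0,0,0.55],[-0.0196,0.0336,0,0,0.55],[-0.0196,0.0336,0,0,0.55]]

```text
time_s: 6.03
eef_pos: [579.2, 70.3, 302.0]
orientation: [0.0, 0.963, 0.271, 0.001]
wrist_force: [0.1, 1.4, -1.3]
width: 18.6
finger_force: 0.0
```

>>> send_rows:
  targets:
    - [[-0.0196,0.0336,0,0,0.55],[-0.0196,0.0336,0,0,0.55],[-0.0196,0.0336,0,0,0.55],[-0.0196,0.0336,0,0,0.55],[-0.0196,0.0336,0,0,0.55]]

```text
time_s: 6.45
eef_pos: [582.4, -125.3, 301.5]
orientation: [0.0, 0.963, 0.27, 0.0]
wrist_force: [0.6, 0.2, 0.2]
width: 50.0
finger_force: 0.0
```

>>> send_rows:
  targets:
    - [[-0.0196,0.0336,0,0,0.55],[0,0,0,6.5,0.55],[0,0,0,6.5,0.55],[0,0,0,6.5,0.55],[0,0,0,6.5,0.55]]

```text
time_s: 6.87
eef_pos: [583.3, -162.8, 301.3]
orientation: [-0.0, 0.999, 0.043, -0.0]
wrist_force: [-0.5, 0.7, 0.5]
width: 50.8
finger_force: 0.0
```

>>> send_rows:
  targets:
    - [[0,0,0,6,0.55],[0,0,0,6,0.55],[0,0,0,0,0.55]]

```text
time_s: 7.12
eef_pos: [583.4, -162.4, 301.4]
orientation: [0.0, 0.998, -0.061, -0.0]
wrist_force: [-0.5, 0.5, 0.4]
width: 50.7
finger_force: 0.0
```

```bash
python3 - <<'E'
import h; from h import *
s=robot.read_state();setW(s);im=cams.read_camera("wrist")[...,::-1];cv2.imwrite("pics/w2.png",im);np.save("w2.npy",h.W)
print(s["time_s"],np.round(s["eef_pos"],1),np.round(s["q"],2),s["width"],np.degrees(np.arctan2(h.W[1,0],h.W[0,0])))
cv2.imwrite("pics/c4.png",cv2.resize(im[150:360,180:460],(800,600),interpolation=cv2.INTER_CUBIC))
E
```

```text
7.1167 [ 583.4 -162.4  301.4] [-0.27  0.26  1.59 -0.    1.3   1.42] 50.67024782540508 -6.9646429928061275
```

View pics/c4.png

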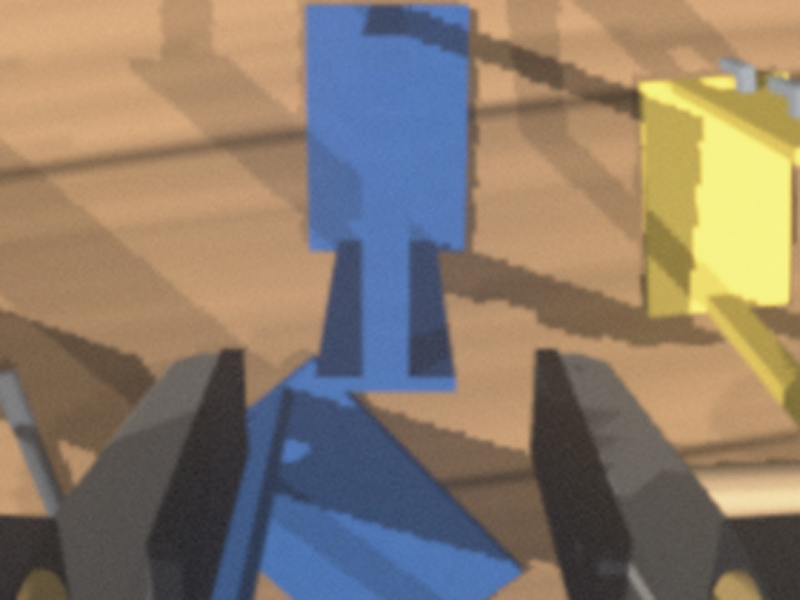

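The bar lies straight between the fingers (crop columns 362–409, finger gap 243–535). The flange's rear top edge is at crop row 391, columns 316–456, and the ledge's front corners are at (306,4) and (470,4).

```bash
python3 - <<'E'
import h; from h import *
h.W=np.load("w2.npy");k=lambda x,y:(180+x/2.857,150+y/2.857)
T=np.linalg.inv(h.W)
for nm,p,z in [("flange L",k(316,391),160),("flange R",k(456,391),160),("ledge FL",k(306,4),6),("ledge FR",k(470,6),6),("bar top L far",k(362,246),160),("barR",k(409,246),160)]:
    P=onz("wrist",p,z);print(nm,P.round(1),"tool",(T@np.r_[P,1])[:3].round(1))
E
```

```text
flange L [ 528.3 -132.3  160. ] tool [-58.3 -23.1 141.4]
flange R [ 523.  -175.9  160. ] tool [-58.3  20.7 141.4]
ledge FL [ 639.5 -133.2    6. ] tool [ 52.2 -35.7 295.4]
ledge FR [ 630.1 -203.     6. ] tool [ 51.3  34.7 295.4]
bar top L far [ 573.5 -152.8  160. ] tool [-11.   -8.3 141.4]
barR [ 571.8 -166.7  160. ] tool [-11.    5.7 141.4]
```

>>> send_rows:
  targets:
    - [[-0.01,-0.001,0.03,0,0.55],[0,0,0.035,0,0.55],[0,0,0.035,0,0.55],[0,0,0.035,0,0.55],[0,0,0.025,0,0.55]]

```text
time_s: 7.58
eef_pos: [572.3, -159.8, 138.6]
orientation: [-0.0, 0.998, -0.056, -0.001]
wrist_force: [0.1, 0.6, -0.4]
width: 50.9
finger_force: 0.0
```

>>> send_rows:
  targets:
    - [[0,0,0,0,0.55],[0,0,0,0,0],[0,0,0,0,0],[0,0,0,0,0],[0,0,0,0,0]]

```text
time_s: 8.0
eef_pos: [574.9, -160.5, 143.4]
orientation: [0.0, 0.998, -0.058, 0.002]
wrist_force: [0.3, 0.1, -1.2]
width: 26.2
finger_force: 0.0
```

>>> send_rows:
  targets:
    - [[0,0,0,0,0],[0,0,0,0,0]]

```text
time_s: 8.17
eef_pos: [574.1, -160.3, 142.5]
orientation: [0.0, 0.998, -0.058, 0.001]
wrist_force: [-0.1, -1.0, 9.2]
width: 13.6
finger_force: 30.0
```

>>> send_rows:
  targets:
    - [[0,0,-0.005,0,0],[0,0,-0.01,0,0],[0,0,-0.015,0,0],[0,0,0,0,0],[0,0,0,0,0]]

```text
time_s: 8.58
eef_pos: [574.2, -160.4, 172.4]
orientation: [0.0, 0.998, -0.058, 0.001]
wrist_force: [0.3, 0.1, -2.3]
width: 13.6
finger_force: 30.0
```

```bash
python3 - <<'E'
import h; from h import *
s=robot.read_state();print(s["time_s"],np.round(s["eef_pos"],1),np.round(s["wrist_force"],1),np.round(s["moment"],2),s["width"])
h.W=np.load("w1.npy")
a=np.radians(-150.74);O=np.array([557.9,176.5]);Rm=np.array([[np.cos(a),np.sin(a)],[-np.sin(a),np.cos(a)]])
for n,f in (("top","top0"),("scene","scene0"),("wrist","w1")):
    im=cv2.imread(f"pics/{f}.png");hs=cv2.cvtColor(im,cv2.COLOR_BGR2HSV);m=cv2.inRange(hs,(0,140,30),(8,255,160))|cv2.inRange(hs,(172,140,30),(180,255,160))
    k,l,st,c=cv2.connectedComponentsWithStats(m)
    for i in range(1,k):
        if st[i,4]>40:
            P=onz(n,c[i],5)[:2]; print(n,st[i].tolist(),P.round(),"stand frame",(Rm@(P-O)).round())
E
```

```text
8.5833 [ 574.2 -160.4  172.4] [ 0.3  0.1 -2.3] [ 0.02  0.28 -0.09] 13.590305539298184
top [404, 171, 29, 30, 187] [ 715. -266.] stand frame [ 79. 463.]
top [164, 176, 28, 30, 220] [710. 296.] stand frame [-191.  -30.]
top [629, 220, 11, 38, 330] [ 586. -810.] stand frame [458. 875.]
top [503, 243, 29, 26, 582] [ 552. -517.] stand frame [344. 602.]
top [625, 283, 8, 13, 50] [ 466. -793.] stand frame [554. 801.]
scene [198, 134, 23, 27, 455] [ 530. -547.] stand frame [377. 618.]
scene [183, 230, 31, 22, 293] [ 736. -270.] stand frame [ 63. 477.]
scene [339, 403, 39, 34, 476] [736. 321.] stand frame [-226.  -38.]
wrist [304, 51, 18, 31, 113] [725. 281.] stand frame [-197.  -10.]
wrist [264, 67, 18, 17, 83] [689. 324.] stand frame [-186.  -65.]
wrist [435, 94, 15, 24, 50] [777. 113.] stand frame [-160.  163.]
wrist [572, 247, 30, 40, 447] [ 732. -266.] stand frame [ 64. 471.]
```

>>> send_rows:
  targets:
    - [[0,0,-0.03,0,0],[0,0,-0.04,0,0],[0,0,-0.04,0,0],[0,0,-0.03,0,0],[0,0,-0.02,0,0]]

```text
time_s: 9.0
eef_pos: [574.2, -160.3, 334.5]
orientation: [0.0, 0.998, -0.058, 0.002]
wrist_force: [0.0, -0.3, -2.3]
width: 14.1
finger_force: 30.0
```

>>> send_rows:
  targets:
    - [[0,0,0,-6,0],[0,0,0,-6,0],[0,0,0,-6,0],[0,0,0,-6,0],[0,0,0,-6,0]]

```text
time_s: 9.42
eef_pos: [573.2, -160.1, 330.4]
orientation: [-0.0, 0.979, 0.205, -0.001]
wrist_force: [1.1, 0.3, -3.4]
width: 13.7
finger_force: 30.0
```

>>> send_rows:
  targets:
    - [[0,0,0,-4,0],[0,0,0,-2.6,0],[0.022,0,0,0,0],[0.03,0,0,0,0],[0.035,0,0,0,0]]

```text
time_s: 9.83
eef_pos: [648.8, -117.0, 330.8]
orientation: [-0.0, 0.966, 0.257, -0.001]
wrist_force: [0.4, -0.5, -1.9]
width: 13.4
finger_force: 30.0
```

>>> send_rows:
  targets:
    - [[0.035,0,0,0,0],[0.035,0,0,0,0],[0.035,0,0,0,0],[0.03,0,0,0,0],[0.025,0,0,0,0]]

```text
time_s: 10.25
eef_pos: [789.0, -35.4, 329.5]
orientation: [-0.0, 0.966, 0.258, -0.001]
wrist_force: [-0.6, 0.6, -2.3]
width: 13.6
finger_force: 30.0
```

>>> send_rows:
  targets:
    - [[0.015,-0.02,0,0,0],[0,-0.033,0,0,0],[0,-0.033,0,0,0],[0,-0.035,0,0,0],[0,-0.035,0,0,0]]

```text
time_s: 10.67
eef_pos: [721.8, 106.8, 329.7]
orientation: [-0.0, 0.966, 0.258, -0.001]
wrist_force: [0.2, 1.4, -2.5]
width: 13.7
finger_force: 30.0
```

>>> send_rows:
  targets:
    - [[0,-0.035,0,0,0],[0,-0.035,0,0,0],[0,-0.035,0,0,0],[0,-0.025,0,0,0],[0,-0.015,0,0,0]]

```text
time_s: 11.08
eef_pos: [648.7, 233.9, 330.5]
orientation: [-0.0, 0.966, 0.259, -0.001]
wrist_force: [0.2, -0.1, -1.9]
width: 14.0
finger_force: 30.0
```

```bash
python3 - <<'E'
import h; from h import *
s=robot.read_state();setW(s);im=cams.read_camera("wrist")[...,::-1];sc=cams.read_camera("scene")[...,::-1]
print(s["time_s"],np.round(s["eef_pos"],1),np.round(s["q"],2),s["wrist_force"],s["width"],np.degrees(np.arctan2(h.W[1,0],h.W[0,0])));np.save("w3.npy",h.W)
cv2.imwrite("pics/w3.png",np.hstack([cv2.resize(im[120:420,200:440],(400,500)),cv2.resize(sc[140:390,270:470],(400,500))]))
E
```

```text
11.0833 [648.7 233.9 330.5] [0.34 0.38 1.35 0.   1.41 1.39] [ 0.22325981 -0.10598853 -1.90715225] 14.044691110080084 30.019566457755072
```

View pics/w3.png

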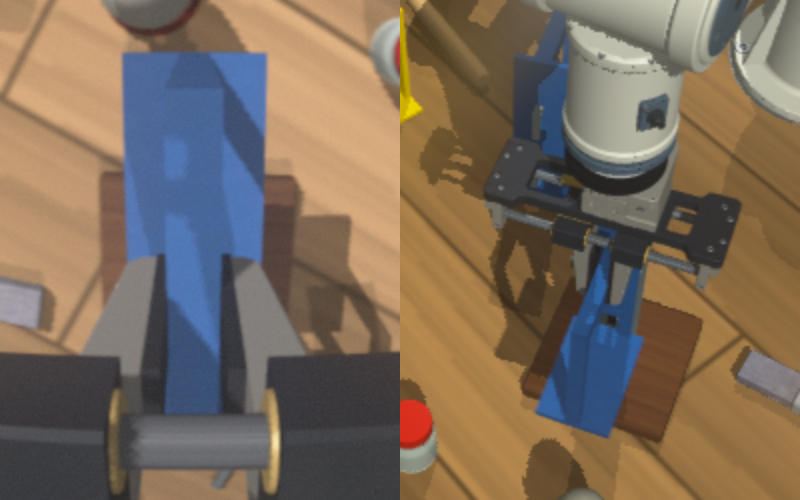

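The bracket is held straight. Behind it the foot's front corners are visible at crop (100,173) and (297,177), turned about 1.2° relative to the tool. I'll work out the remaining alignment.

```bash
python3 - <<'E'
import h; from h import *
h.W=np.load("w3.npy");T=np.linalg.inv(h.W)
k=lambda x,y:(200+x/1.6667,120+y/1.6667)
t=lambda P:(T@np.r_[P,1])[:3].round(1)
L,Rr=[t(onz("wrist",k(*p),20)) for p in ((100,173),(297,177))];print("foot corners tool",L,Rr,(L+Rr)/2, "slope deg",np.degrees(np.arctan2(Rr[0]-L[0],Rr[1]-L[1])))
for a in (-150.74,-150.2): # rail face centre from fit
    print("face centre tool",t([572.7,184.8,150]))
bz=330.5-142.4
print("ledge front",[t(onz("wrist",k(*p),bz)) for p in ((123,53),(266,52))])
E
```

```text
foot corners tool [-43.3 -74.4 310.6] [-46.5  82.5 310.4] [-44.9    4.05 310.5 ] slope deg -1.1683943851862955
face centre tool [-90.1   4.6 180.6]
face centre tool [-90.1   4.6 180.6]
ledge front [array([ 61. , -34.9, 142.3]), array([ 61.5,  35.4, 142.2])]
```

>>> send_rows:
  targets:
    - [[0,0.0058,0,0,0],[0,0,0,1.0,0],[-0.01,0,0.025,0,0],[-0.005,0,0.025,0,0],[0,0,0.02,0,0]]

```text
time_s: 11.6
eef_pos: [640.3, 216.7, 259.8]
orientation: [0.0, 0.969, 0.248, -0.001]
wrist_force: [0.7, -1.1, -2.5]
width: 13.7
finger_force: 30.0
```

>>> send_rows:
  targets:
    - [[-0.005,0,0.008,0,0],[-0.005,0,0,0,0],[-0.0015,0,0,0,0],[0,0,0,0,0]]

```text
time_s: 11.93
eef_pos: [631.0, 213.0, 255.0]
orientation: [-0.0, 0.968, 0.249, 0.001]
wrist_force: [0.4, -0.5, -2.1]
width: 13.5
finger_force: 30.0
```

```bash
python3 - <<'E'
import h; from h import *
s=robot.read_state();setW(s);P=np.array([572.9,184.6,252.6])
print(s["time_s"],np.round(s["eef_pos"],1),s["wrist_force"],np.degrees(np.arctan2(h.W[1,0],h.W[0,0])),"face in tool",(np.linalg.inv(h.W)@np.r_[P,1])[:3].round(1))
sc=cams.read_camera("scene")[...,::-1];cv2.imwrite("pics/s4.png",cv2.resize(sc[200:350,310:460],(600,600),interpolation=cv2.INTER_CUBIC))
E
```

```text
11.9333 [631. 213. 255.] [ 0.35053074 -0.48364942 -2.13083098] 28.848860563936455 face in tool [-64.7  -3.1   2.3]
```

>>> send_rows:
  targets:
    - [[0,-0.003,0.0024,0,0],[0,0,0,0,0],[0,0,0,0,0]]

```text
time_s: 12.23
eef_pos: [629.0, 216.6, 251.4]
orientation: [-0.0, 0.968, 0.25, 0.0]
wrist_force: [-0.4, 0.2, -2.9]
width: 13.8
finger_force: 30.0
```

```bash
python3 - <<'E'
import h; from h import *
s=robot.read_state();setW(s);P=np.array([572.9,184.6,252.6])
print(s["time_s"],np.round(s["eef_pos"],1),s["wrist_force"],np.degrees(np.arctan2(h.W[1,0],h.W[0,0])),"face in tool",(np.linalg.inv(h.W)@np.r_[P,1])[:3].round(1))
sc=cams.read_camera("scene")[...,::-1];cv2.imwrite("pics/s4.png",cv2.resize(sc[200:350,310:460],(600,600),interpolation=cv2.INTER_CUBIC))
E
```

```text
12.2333 [629.  216.6 251.4] [-0.44891642  0.16485616 -2.94358212] 28.92792321789942 face in tool [-64.5   0.8  -1.2]
```

>>> send_rows:
  targets:
    - [[0,0.0008,-0.0012,0,0],[-0.003,0,0,0,0],[-0.003,0,0,0,0],[0,0,0,0,0],[0,0,0,0,0]]

```text
time_s: 12.7
eef_pos: [623.8, 212.4, 252.2]
orientation: [0.0, 0.968, 0.25, -0.0]
wrist_force: [0.2, 0.3, -2.3]
width: 13.8
finger_force: 30.0
```

>>> send_rows:
  targets:
    - [[-0.0015,0,0,0,0],[-0.0015,0,0,0,0],[0,0,0,0,0],[0,0,0,0,0]]

```text
time_s: 13.03
eef_pos: [621.3, 211.1, 252.2]
orientation: [0.0, 0.968, 0.25, -0.0]
wrist_force: [0.7, 1.1, -2.6]
width: 13.6
finger_force: 30.0
```

>>> send_rows:
  targets:
    - [[-0.0015,0,0,0,0],[-0.0015,0,0,0,0],[0,0,0,0,0]]

```text
time_s: 13.28
eef_pos: [618.5, 209.5, 252.1]
orientation: [0.0, 0.968, 0.25, -0.0]
wrist_force: [-0.3, 0.4, -3.3]
width: 13.9
finger_force: 30.0
```

>>> send_rows:
  targets:
    - [[-0.001,0,0,0,0],[-0.001,0,0,0,0],[0,0,0,0,0]]

```text
time_s: 13.53
eef_pos: [616.8, 208.6, 252.2]
orientation: [0.0, 0.968, 0.25, -0.0]
wrist_force: [0.5, -0.7, -2.7]
width: 13.5
finger_force: 30.0
```

>>> send_rows:
  targets:
    - [[-0.001,0,0,0,0],[-0.001,0,0,0,0],[0,0,0,0,0]]

```text
time_s: 13.78
eef_pos: [615.2, 207.7, 252.2]
orientation: [-0.0, 0.968, 0.25, 0.0]
wrist_force: [-0.2, 0.8, -2.8]
width: 13.9
finger_force: 30.0
```

>>> send_rows:
  targets:
    - [[-0.001,0,0,0,0],[-0.001,0,0,0,0],[0,0,0,0,0]]

```text
time_s: 14.03
eef_pos: [614.8, 207.5, 252.8]
orientation: [-0.0, 0.968, 0.25, 0.002]
wrist_force: [6.2, 2.6, -4.8]
width: 13.7
finger_force: 30.0
```

>>> send_rows:
  targets:
    - [[0.001,0,0.001,0,0],[0,0,0.0015,0,0],[0,0,0.0015,0,0],[0,0,0,0,0]]

```text
time_s: 14.37
eef_pos: [615.1, 207.6, 248.4]
orientation: [-0.0, 0.968, 0.25, 0.001]
wrist_force: [4.1, 2.9, -0.1]
width: 13.6
finger_force: 30.0
```

>>> send_rows:
  targets:
    - [[0,0,0.001,0,0],[0,0,0.001,0,0],[0,0,0,0,0]]

```text
time_s: 14.62
eef_pos: [615.1, 207.6, 246.5]
orientation: [-0.0, 0.968, 0.25, 0.001]
wrist_force: [5.8, 2.5, 0.1]
width: 14.2
finger_force: 30.0
```

>>> send_rows:
  targets:
    - [[0.001,0,0.001,0,0],[0,0,0.001,0,0],[0,0,0.001,0,0],[0,0,0.001,0,0],[0,0,0,0,0]]

```text
time_s: 15.03
eef_pos: [615.1, 207.6, 241.9]
orientation: [0.0, 0.968, 0.25, -0.0]
wrist_force: [2.5, 0.8, -2.6]
width: 13.8
finger_force: 30.0
```

>>> send_rows:
  targets:
    - [[0.0015,0,0,0,0],[0.0015,0,0,0,0],[0,0,0,0,0]]

```text
time_s: 15.28
eef_pos: [617.3, 208.9, 241.6]
orientation: [0.0, 0.968, 0.25, -0.001]
wrist_force: [-1.0, -1.3, -2.1]
width: 13.8
finger_force: 30.0
```

>>> send_rows:
  targets:
    - [[0.001,0,0,0,0],[0,0,0,0,0]]

```text
time_s: 15.45
eef_pos: [617.6, 209.2, 241.4]
orientation: [0.0, 0.968, 0.25, -0.002]
wrist_force: [-2.9, -2.1, -2.7]
width: 13.8
finger_force: 30.0
```

The claws are hooked, since the rail resists a pull back. I move back to the face and lower until it rests on the catch.

>>> send_rows:
  targets:
    - [[-0.0015,0,0,0,0],[-0.0015,0,0,0,0],[0,0,0.0015,0,0],[0,0,0.0015,0,0],[0,0,0,0,0]]

```text
time_s: 15.87
eef_pos: [616.4, 208.4, 239.1]
orientation: [-0.0, 0.968, 0.25, 0.0]
wrist_force: [0.4, 0.3, -1.3]
width: 13.7
finger_force: 30.0
```

>>> send_rows:
  targets:
    - [[0,0,0.001,0,0],[0,0,0.001,0,0],[0,0,0,0,0]]

```text
time_s: 16.12
eef_pos: [616.7, 208.5, 237.6]
orientation: [-0.0, 0.968, 0.25, 0.001]
wrist_force: [1.7, 0.4, -0.0]
width: 13.8
finger_force: 30.0
```

>>> send_rows:
  targets:
    - [[0,0,0,0,0.2],[0,0,0,0,0.35],[0,0,0,0,0.35],[0,0,0,0,0.35],[0,0,-0.015,0,0.35]]

```text
time_s: 16.53
eef_pos: [614.5, 207.7, 249.5]
orientation: [0.0, 0.968, 0.25, -0.002]
wrist_force: [0.3, -0.2, 0.6]
width: 32.3
finger_force: 0.0
```

>>> send_rows:
  targets:
    - [[0,0,-0.02,0,0.35],[0,0,-0.02,0,0.35],[0,0,0,0,0],[0,0,0,0,0],[0,0,0,0,0]]

```text
time_s: 16.95
eef_pos: [615.7, 208.0, 291.3]
orientation: [0.0, 0.968, 0.25, -0.001]
wrist_force: [-0.8, 1.1, -1.2]
width: 14.4
finger_force: 0.0
```

```bash
python3 - <<'E'
import h; from h import *
s=robot.read_state();setW(s);im=cams.read_camera("wrist")[...,::-1];sc=cams.read_camera("scene")[...,::-1]
print(s["time_s"],np.round(s["eef_pos"],1),s["wrist_force"],s["width"]);np.save("w5.npy",h.W)
cv2.imwrite("pics/w5.png",np.hstack([cv2.resize(im[120:420,200:440],(400,500)),cv2.resize(sc[200:350,310:430],(400,500),interpolation=cv2.INTER_CUBIC)]))
E
```

```text
16.95 [615.7 208.  291.3] [-0.75381822  1.0909088  -1.15890633] 14.417664409647431
```

View pics/w5.png

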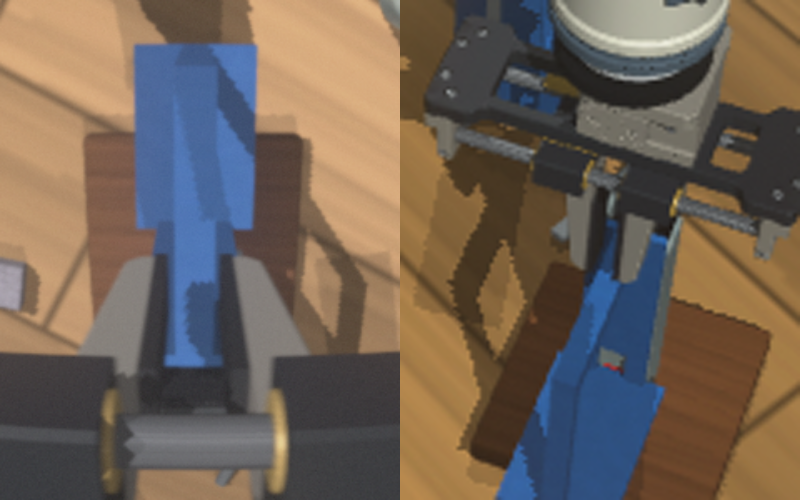

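The bracket hangs straight on the rail, and the red catch shows in the window at (612,367) of the right half. Now I close the fingers and press down near the flange.

>>> send_rows:
  targets:
    - [[-0.011,0,0,0,0],[-0.011,0,0,0,0],[-0.011,0,0,0,0],[0,0,0.01,0,0],[0,0,0.008,0,0]]

```text
time_s: 17.47
eef_pos: [586.7, 191.9, 273.9]
orientation: [-0.0, 0.968, 0.249, 0.0]
wrist_force: [0.3, 0.2, 0.9]
width: 0.2
finger_force: 0.0
```

>>> send_rows:
  targets:
    - [[0,0,0,0,0],[0,0,0.0015,0,0],[0,0,0.0015,0,0],[0,0,0,0,0]]

```text
time_s: 17.8
eef_pos: [587.4, 192.4, 270.8]
orientation: [0.0, 0.968, 0.25, -0.0]
wrist_force: [0.6, 0.3, -0.3]
width: -0.1
finger_force: 0.0
```

>>> send_rows:
  targets:
    - [[0,0,0.001,0,0],[0,0,0.001,0,0],[0,0,0.001,0,0],[0,0,0,0,0]]

```text
time_s: 18.13
eef_pos: [587.2, 192.3, 268.0]
orientation: [0.0, 0.968, 0.25, -0.0]
wrist_force: [-0.5, -0.2, -0.5]
width: 0.6
finger_force: 0.0
```

>>> send_rows:
  targets:
    - [[0,0,0.001,0,0],[0,0,0.001,0,0],[0,0,0.001,0,0],[0,0,0,0,0]]

```text
time_s: 18.47
eef_pos: [587.1, 192.2, 264.9]
orientation: [0.0, 0.968, 0.25, -0.0]
wrist_force: [0.2, -0.3, 0.2]
width: 0.6
finger_force: 0.0
```

>>> send_rows:
  targets:
    - [[0,0,0.001,0,0],[0,0,0.001,0,0],[0,0,0,0,0]]

```text
time_s: 18.72
eef_pos: [587.3, 192.3, 263.3]
orientation: [0.0, 0.968, 0.25, 0.0]
wrist_force: [-0.3, -0.4, 1.3]
width: 0.3
finger_force: 0.4
```

Contact. I keep pressing in small steps.

>>> send_rows:
  targets:
    - [[0,0,0.001,0,0],[0,0,0.001,0,0],[0,0,0,0,0]]

```text
time_s: 18.97
eef_pos: [587.5, 192.2, 262.3]
orientation: [0.0, 0.968, 0.25, 0.001]
wrist_force: [-2.3, -0.5, 7.3]
width: 0.7
finger_force: 3.8
```

>>> send_rows:
  targets:
    - [[0,0,0.001,0,0],[0,0,0,0,0]]

```text
time_s: 19.13
eef_pos: [587.5, 192.2, 261.4]
orientation: [0.0, 0.968, 0.25, 0.001]
wrist_force: [-2.1, -1.3, 7.9]
width: 0.7
finger_force: 4.1
```

>>> send_rows:
  targets:
    - [[0,0,0.001,0,0],[0,0,0.001,0,0],[0,0,0,0,0]]

```text
time_s: 19.38
eef_pos: [587.5, 192.3, 258.8]
orientation: [0.0, 0.968, 0.25, 0.0]
wrist_force: [0.2, 0.5, 0.4]
width: 0.3
finger_force: 0.0
```

>>> send_rows:
  targets:
    - [[0,0,0.001,0,0],[0,0,0.001,0,0],[0,0,0,0,0]]

```text
time_s: 19.63
eef_pos: [587.6, 192.4, 256.3]
orientation: [-0.0, 0.968, 0.25, 0.0]
wrist_force: [-0.4, -0.2, 3.0]
width: 0.5
finger_force: 1.5
```

>>> send_rows:
  targets:
    - [[0,0,0.001,0,0],[0,0,0.001,0,0],[0,0,0,0,0]]

```text
time_s: 19.88
eef_pos: [587.7, 192.5, 254.5]
orientation: [-0.0, 0.968, 0.25, 0.001]
wrist_force: [1.3, 0.5, 4.4]
width: 0.5
finger_force: 2.1
```

>>> send_rows:
  targets:
    - [[0,0,0.001,0,0],[0,0,0.001,0,0],[0,0,0,0,0]]

```text
time_s: 20.13
eef_pos: [587.0, 192.2, 251.9]
orientation: [0.0, 0.968, 0.25, -0.0]
wrist_force: [0.5, 1.0, 2.6]
width: 0.1
finger_force: 0.8
```

>>> send_rows:
  targets:
    - [[0,0,0.001,0,0],[0,0,0.001,0,0],[0,0,0,0,0]]

```text
time_s: 20.38
eef_pos: [587.3, 192.3, 251.6]
orientation: [0.0, 0.968, 0.25, 0.0]
wrist_force: [-4.0, -0.5, 13.0]
width: 0.1
finger_force: 6.6
```

>>> send_rows:
  targets:
    - [[0,0,0.001,0,0],[0,0,0.0005,0,0],[0,0,0,0,0]]

```text
time_s: 20.63
eef_pos: [587.4, 192.3, 251.4]
orientation: [-0.0, 0.968, 0.25, 0.001]
wrist_force: [-5.7, -2.1, 21.8]
width: 0.4
finger_force: 11.1
```

It meets a hard stop at the expected home height. I retreat and check.

>>> send_rows:
  targets:
    - [[0,0,-0.005,0,0],[0,0,-0.02,0,0],[0,0,-0.03,0,0],[0,0,-0.03,0,0],[0,0,-0.03,0,0]]

```text
time_s: 21.05
eef_pos: [586.6, 192.1, 364.1]
orientation: [0.0, 0.968, 0.25, -0.001]
wrist_force: [0.7, 0.2, -0.6]
width: 0.2
finger_force: 0.0
```

>>> send_rows:
  targets:
    - [[-0.03,0,0,0,0],[-0.04,0,0,0,0],[-0.04,0,0,0,0],[-0.04,0,0,0,0],[-0.03,0,0,0,0]]

```text
time_s: 21.47
eef_pos: [426.7, 104.0, 362.8]
orientation: [0.0, 0.968, 0.25, -0.001]
wrist_force: [0.1, 0.3, 0.9]
width: 0.5
finger_force: 0.0
```

>>> send_rows:
  targets:
    - [[0,0,0,0,0],[0,0,0,0,0],[0,0,0,0,0]]

```text
time_s: 21.72
eef_pos: [430.3, 105.5, 363.8]
orientation: [-0.0, 0.968, 0.25, 0.0]
wrist_force: [0.6, 0.8, 0.5]
width: 0.5
finger_force: 0.0
```

```bash
python3 - <<'E'
import h; from h import *
s=robot.read_state();print(s["time_s"],np.round(s["eef_pos"],1))
sc=cams.read_camera("scene")[...,::-1];w=cams.read_camera("wrist")[...,::-1]
cv2.imwrite("pics/end.png",np.hstack([cv2.resize(sc[240:340,330:430],(600,600),interpolation=cv2.INTER_CUBIC),cv2.resize(sc,(200,150))[np.r_[0:150]].repeat(4,0)*0+cv2.resize(w,(200,600))]))
E
```

```text
21.7167 [430.3 105.5 363.8]
```

View pics/end.png

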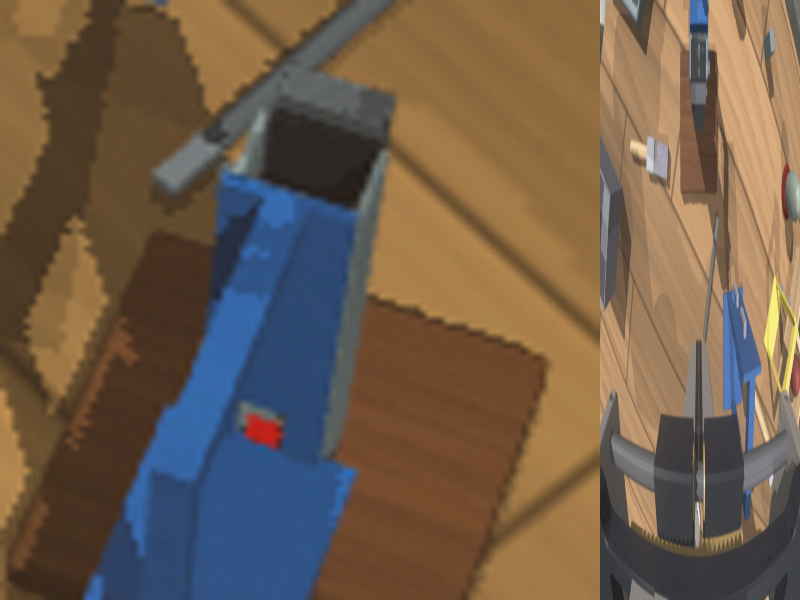

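The flange lies against the rail and the whole red catch shows in the window directly above the ledge, at crop (262,430). The chisel and the other nearby things have not moved. I'm handing the job in.

```bash
python3 -c "
from station import workorder; print(workorder.sign_off())"
```

```text
the job is handed in; nothing more can be done
None
```

The blue bracket hangs on the rail, pressed down to its hard stop (peak about 22 N), with the red catch visibly out over the ledge. The green tab was hidden under the ledge, so I did not see it directly. The gripper is clear, and the job was handed in at about 22 s.

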